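Find the full pepper mill and lean it over the bowl

ROBOT

A 7-joint arm with a two-finger parallel gripper is mounted at the origin on a cart in front of the work surface, level with it; the furniture and walls round the work are solid. World frame = base frame: x ahead of the robot, y to its left, z up, the work surface at z = 0. Lengths are in m, angles in rad, forces in N, time in s.
With the tool pointing down it reaches from about 0.4 to 0.875 m from the base axis. Payload 19.3 kg.
Tool frame: the origin (TCP) lies midway between the tips of the shut fingers; the grasp point (between the pads) lies r.grasp_offset behind it (r.grasp_offset is the distance from the TCP to the grasp point, in m); z points along the fingers, y is the line along which they close (so a half turn about z gives the same grasp; the last joint's range is limited). The gripper opens to 85 mm and grips with 20 to 120 N. Pads are 22 mm wide; open, the fingers measure 114 mm over their backs; the gripper's body (76 mm by 85 mm) begins 54 mm behind the grasp point. The pads swing forward as they close: fully open they stand 13 mm farther back than shut.
Start: joints at [1.238, 0.521, -0.036, 1.599, 0.021, 1.021, -0.113], TCP at [0.162, -0.604, 0.231] pointing down, gripper open.
Joint ranges: [-2.91, 2.91], [-0.3, 2.13], [-1.5, 1.42], [0.17, 2.43], [-1.26, 4.41], [0.16, 1.93], [-2.52, 2.52]. Speed limits (rad/s): [1.89, 1.89, 2.39, 2.39, 3.01, 3.01, 3.01].

INTERFACE

Orientations are given as a rotation vector (axis times angle).
In Python, from station import r, cams gives the robot as it stands. The module is installed in compiled form; this text tells all that it offers.
- The arm moves only by the shell command python3 -m pendant 'ROWS' [FORCE]. ROWS is JSON, a list of rows, each a list of 7 numbers: the shift along the tool's x, y, z in cm, then the turn, a rotation vector about the tool's x, y, z in rad, then the opening, from -1 (shut) to 1 (fully open). In form: [[x, y, z, rx, ry, rz, grip], ...]. A call has 1 to 20 rows; each row is the pose to reach, as a shift and turn from the pose commanded when the call began, along the tool's axes at that moment; what a row does not reach only later rows make up. A row lasts 1/8 s, in which the tool goes at most 62.5 mm and 10.7 degrees, less where a joint would pass 70% of its speed; a pose out of reach is approached as far as the arm can. A call with a gripper value outside its range is refused whole. The fingers move at their own pace and stop on an object; FORCE is the grip in N (left out, the last holds). Time passes only in rows, so rows that repeat a pose let the fingers close. It gives the time, the measured TCP pose, the force, the opening and the grip force at its end, in the units of the state.
- r.get_state(): the state, without advancing time (a new reading comes with each control period).
- cams.camera(name): name is "scene" or "top" or "wrist"; returns a dict with "frame" (400x640x3 uint8, red, green, blue), "fx", "fy", "cx", "cy" (pixels), "R" (3x3) and "t" (3): a world point X has camera coordinates R X + t. Camera axes: x right, y down, z forward; pixel columns grow to the right and rows downward; lengths in m; the calibration is good to about 2 mm. A picture is of the moment at which its call begins. There is no depth.
- r.hand_in(): hands the job in; it is judged then, once.
The state is a dict: "time_s": time; "joints": joint angles; "joint_velocities": joint speeds; "joint_efforts": joint torques, N m; "eef_pos": TCP position; "tool_rot": TCP orientation; "force": force on the tool from outside, world axes, zero at the start; "torque": the same for the moment, N m; "opening": finger opening in m; "finger_force": force on a finger pad.
Only numpy, scipy, OpenCV 4.12 (cv2) and the standard library are available. Lean on these libraries where they do the work, as an engineer would, in place of code of your own. Each camera call takes 0.05 s, during which the arm holds its last target. There are 200 camera calls.

TASK

Two alike tall dark pepper mills stand in the rack, one full and one almost empty: lift each a little in its well to feel which is heavier, letting the light one back down. Then draw the heavy one out and hold it over the small wooden bowl ready for grinding, leaning halfway over (about 45 degrees) with its foot clear above the middle of the bowl. Finish while still holding it there, with the light mill and the salt mill fully down in the rack, and do not shift the rack, the bowl or the ramekin.

Things in the scene. Friction and masses are not known exactly. Their poses are not given: they have to be found in the camera images.
- mill_1: dark turned-wood pepper mill, 165 mm tall, one of two alike in the rack. Origin: centre of its foot, z up its axis. Across: foot 54 mm (to 55 mm high), waist 38 mm (to 80), 46 mm (to 110), round head 48 mm from 112 to 154 mm, small nut on top. Head does not turn. Grip the head from above, about 133 mm above the foot. Weighs 0.2 to 0.6 kg; the full one at least 0.1 kg more
- mill_2: the other dark pepper mill, same shape, size, origin and possible weights as mill_1; one of the two is full and the other nearly empty, which cannot be seen
- salt_mill: pale turned-wood salt mill, 140 mm tall, 54 mm across the foot, 46 mm across the head, origin at the centre of its foot; stands in the third well of the rack and stays there
- mill_rack: loose oak block, 1.2 kg, 96 (x) by 294 mm (y), 52 mm high, origin at underside centre, with three upright round wells 59 mm across at y = -100, 0, 100 mm; the mills stand in them on the well floor, 12 mm above the worktop, any mill in any well, free of the rack once raised 40 mm. A steel handle 79 mm high at each end
- small_bowl: small olive-wood bowl, 124 mm across the rim, 45 mm high, loose, origin at the centre of its underside (there is a larger wooden bowl of 230 mm which is not meant)
- ramekin: small white ramekin, 69 mm across, 42 mm high, a bystander; origin at the centre of its underside

How it is judged:
On the way, in this order (a step that is already met when the one before it is completed fails the run):
1. the light pepper mill has been lifted a little to feel its weight (z of mill_1 in the frame of mill_rack above 0.017 m), for 0.2 s.
2. the heavy pepper mill is drawn up clear of the rack, the light one back down (z of mill_2 in the frame of mill_rack above 0.056 m and z of mill_1 in the frame of mill_rack below 0.017 m), for 0.1 s.
At the end, for the whole second after the job is handed in: Fingers hold the heavy mill still, leaning 31 to 59 degrees any way, its foot centre within 40 mm of the bowl's centre (seen from above), 75 to 250 mm above the worktop, touching neither bowl nor rack; the light pepper mill and the salt mill stand upright, fully down in the rack, let go (angle between mill_2's own z axis and vertical between 0.54 and 1.03 rad and horizontal distance between mill_2 and small_bowl below 0.04 m and height (world z) of mill_2 between 0.075 and 0.25 m and contact force between mill_2 and the fingers above 2 N and contact force between mill_2 and small_bowl below 0.3 N and contact force between mill_2 and mill_rack below 0.3 N and linear speed of mill_2 below 0.03 m/s and z of mill_1 in the frame of mill_rack between 0.008 and 0.017 m and x of mill_1 in the frame of mill_rack between -0.012 and 0.012 m and y of mill_1 in the frame of mill_rack between -0.112 and 0.112 m and angle between each of mill_1, salt_mill's own z axis and vertical below 0.12 rad and contact force between mill_1 and the fingers below 0.1 N and z of salt_mill in the frame of mill_rack between 0.008 and 0.017 m and x of salt_mill in the frame of mill_rack between -0.012 and 0.012 m and y of salt_mill in the frame of mill_rack between -0.112 and 0.112 m); the arm keeps its last pose, push and grip.
It fails at once if the rack is dragged more than 40 mm or tipped (distance of mill_rack from where it was at the start of the episode above 0.04 m or angle between mill_rack's own z axis and vertical above 0.25 rad).
It fails at once if the bowl is shifted more than 30 mm (distance of small_bowl from where it was at the start of the episode above 0.03 m).
It fails at once if the ramekin is shifted more than 30 mm (distance of ramekin from where it was at the start of the episode above 0.03 m).
It also fails if it takes over 64 s, if anything falls off the work surface, if the arm or the gripper's body presses on something with over 40 N, if the wrist force passes 120 N, or if a joint passes its speed limit or range.

## Working session

There is one attempt and no reset: what is moved stays moved. The work goes in short steps, Python scripts to look and compute and a shell command to move; the robot and the scene stay as the last step left them, time stands still between calls to the robot, and variables do not carry over. Pictures are saved under pics/ and viewed, at most 10 in all, crops included, and the job is handed in when it is done.

```bash
mkdir -p pics; python3 - <<'E'
from station import r,cams
import cv2,numpy as np
np.set_printoptions(precision=4,suppress=True)
s=r.get_state()
for k,v in s.items(): print(k,np.array(v))
print(r.grasp_offset)
for n in ("scene","top","wrist"):
    c=cams.camera(n); cv2.imwrite(f"pics/{n}0.png",c["frame"][:,:,::-1]); print(n,c["fx"],c["fy"],c["cx"],c["cy"],np.array(c["R"]),np.array(c["t"]))
E
```

```text
time_s 0.0
joints [ 1.2378  0.522  -0.0363  1.6     0.0212  1.0211 -0.1128]
joint_velocities [-0.0004 -0.0008  0.0009  0.0014 -0.0018  0.0026  0.0012]
joint_efforts [  0.0003 -92.7107   1.9795 -36.9932   0.0177   0.0081   0.0001]
eef_pos [ 0.1623 -0.6032  0.2307]
tool_rot [-3.1134 -0.4115  0.0003]
force [ 0.3178  0.155  -0.7127]
torque [0.0292 0.0235 0.0188]
finger_force 0.0
opening 0.08541101439834563
0.0187
scene 453.8891332206928 453.8891332206928 317.16678669059615 198.30621229380122 [[-0.867  -0.4977  0.0232]
 [-0.21    0.3228 -0.9229]
 [ 0.4519 -0.805  -0.3844]] [0.4179 0.1572 0.8378]
top 404.3561004238064 404.3561004238064 330.6203386822143 205.96150710496676 [[-0.1891 -0.982  -0.0021]
 [-0.9618  0.1857 -0.2012]
 [ 0.198  -0.036  -0.9795]] [0.0711 0.4927 0.7983]
wrist 294.76756615807227 294.76756615807227 315.10598050671666 200.401775773465 [[ 0.2599 -0.9656 -0.0004]
 [-0.9236 -0.2487  0.2919]
 [-0.2819 -0.0755 -0.9565]] [-0.6244 -0.0366  0.3796]
```

View pics/scene0.png

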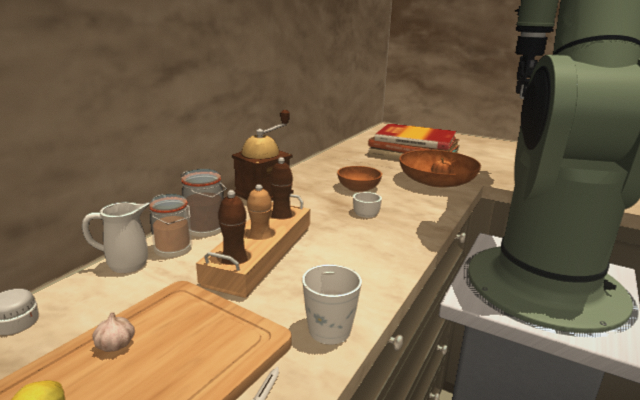

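View pics/top0.png

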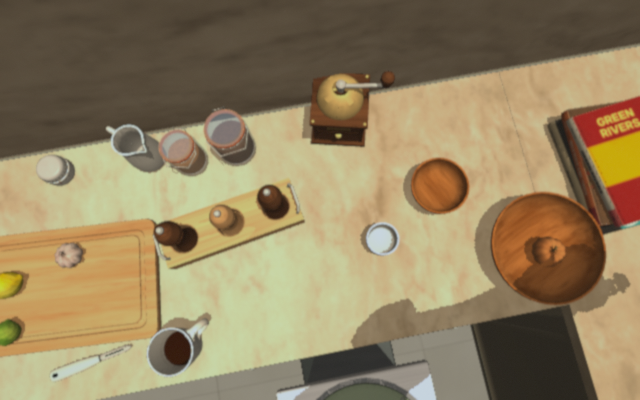

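```bash
python3 - <<'E'
import cv2,numpy as np
t=cv2.imread('pics/top0.png'); s=cv2.imread('pics/scene0.png')
a=cv2.resize(t[170:280,145:315],None,fx=4,fy=4,interpolation=2)
b=cv2.resize(s[150:300,190:320],None,fx=3,fy=3,interpolation=2)
cv2.imwrite('pics/a.png',a); cv2.imwrite('pics/b.png',b)
E
```

```text
(no output)
```

View pics/a.png

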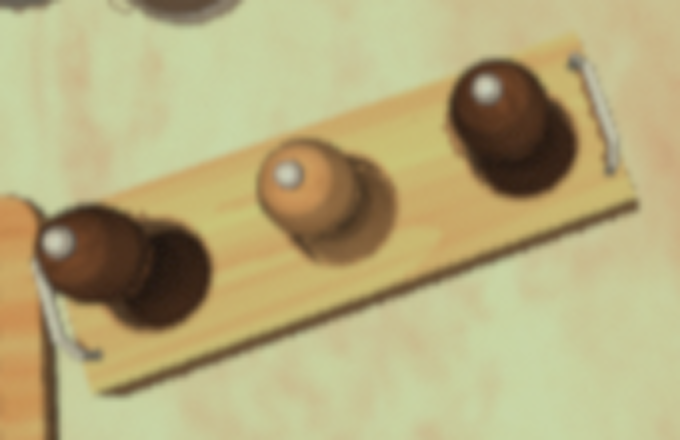

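View pics/b.png

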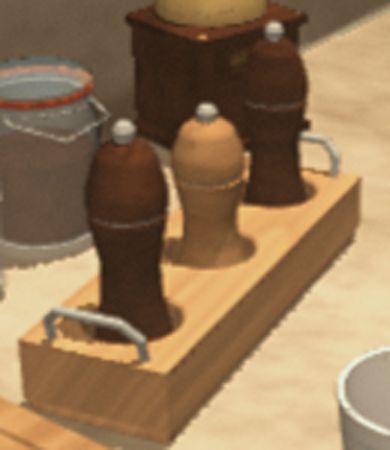

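Top crop: nuts of the mills at full-image (159,230), (217,213), (267,192); scene crop: nuts at (231,194), (258,187), (281,160). Dark ones are at the two ends, the salt mill in the middle.

```bash
cat > h.py <<'E'
import numpy as np,cv2
from station import r,cams
from scipy.spatial.transform import Rotation as Ro
np.set_printoptions(precision=4,suppress=True)
def ray(c,p):
    R=np.array(c["R"]);d=R.T@[(p[0]-c["cx"])/c["fx"],(p[1]-c["cy"])/c["fy"],1.]
    return -R.T@np.array(c["t"]),d/np.linalg.norm(d)
def plane(c,p,z):
    o,d=ray(c,p);return o+d*(z-o[2])/d[2]
def tri(c1,p1,c2,p2):
    o1,d1=ray(c1,p1);o2,d2=ray(c2,p2)
    A=sum(np.eye(3)-np.outer(d,d) for d in(d1,d2));b=sum((np.eye(3)-np.outer(d,d))@o for o,d in((o1,d1),(o2,d2)))
    X=np.linalg.solve(A,b);return X,np.linalg.norm(np.cross(X-o1,d1))*2e3
E
python3 - <<'E'
from h import *
T=cams.camera("top");S=cams.camera("scene")
P={}
for n,a,b,z in(("L",(159,230.2),(230.7,193.4),.174),("salt",(217,213.2),(258,187),.149),("R",(266.5,191.7),(280.7,160),.174)):
    X,e=tri(T,a,S,b);P[n]=X;print(n,X,"gap mm",e,"plane top",plane(T,a,z),"scene",plane(S,b,z))
print(np.linalg.norm((P["L"]-P["R"])[:2]))
hsv=cv2.cvtColor(T["frame"],cv2.COLOR_RGB2HSV)
def blob(m,x,y,z,n):
    m=cv2.morphologyEx(m.astype(np.uint8),cv2.MORPH_OPEN,np.ones((3,3)))
    cs,_=cv2.findContours(m,cv2.RETR_EXTERNAL,cv2.CHAIN_APPROX_NONE)
    c=[c for c in cs if cv2.pointPolygonTest(c,(x,y),False)>=0][0]
    e=cv2.fitEllipse(c);pts=np.array([plane(T,q[0],z) for q in c])[:,:2]
    (cx,rad)=cv2.minEnclosingCircle(pts.astype(np.float32));print(n,e,plane(T,e[0],z),cx,2*rad,np.ptp(pts,0))
print(hsv[185,440],hsv[239,381],hsv[250,420],hsv[185,405])
blob((hsv[...,1]>130)&(hsv[...,0]<18),440,185,.045,"bowl")
blob((hsv[...,1]<50)&(hsv[...,2]>90),381,239,.042,"ram")
E
```

```text
L [0.4879 0.2887 0.1692] gap mm 0.11667684902254716 plane top [0.4868 0.2868 0.174 ] scene [0.4801 0.2978 0.174 ]
salt [0.5052 0.1897 0.1447] gap mm 1.29550874608508 plane top [0.5036 0.1883 0.149 ] scene [0.4993 0.1986 0.149 ]
R [0.5214 0.0901 0.1687] gap mm 0.33874950479096794 plane top [0.5198 0.0894 0.174 ] scene [0.5124 0.1036 0.174 ]
0.20149863239765337
[ 13 186 169] [ 99  22 219] [ 25  71 201] [ 17  87 138]
bowl ((439.5688171386719, 185.26332092285156), (54.5129508972168, 57.98549270629883), 110.75648498535156) [ 0.4985 -0.2604  0.045 ] (0.4988624155521393, -0.2607802450656891) 0.12454438209533691 [0.1216 0.1241]
ram ((382.29736328125, 238.423583984375), (33.08670425415039, 33.759910583496094), 125.15453338623047) [ 0.4107 -0.1165  0.042 ] (0.41100525856018066, -0.11635346710681915) 0.07202193140983582 [0.0706 0.0711]
```

```bash
cat >> h.py <<'E'
L=np.array([.488,.288]);Rm=np.array([.521,.0900]);B=np.array([.4987,-.2606])
def down(p):  # tool pointing down, y radial outward
    u=np.array([*p,0])/np.linalg.norm(p);z=np.array([0,0,-1.]);return np.c_[np.cross(u,z),u,z]
def rel(pos,Rt):
    s=r.get_state();R0=Ro.from_rotvec(s["tool_rot"]).as_matrix()
    print("rel cm",100*R0.T@(np.array(pos)-s["eef_pos"]),"rv",Ro.from_matrix(R0.T@Rt).as_rotvec(),"t",s["time_s"],"q",np.array(s["joints"]))
E
python3 -c "
from h import *
rel([*Rm,.25],down(Rm))"
```

```text
rel cm [ 52.6495 -57.6438  -1.8682] rv [-0.0004 -0.0004 -1.4791] t 0.25 q [ 1.2378  0.5217 -0.0363  1.5997  0.0212  1.0211 -0.1128]
```

```bash
python3 -m pendant '[[52.6,-57.6,-1.9,0,0,-1.479,1],[52.6,-57.6,-1.9,0,0,-1.479,1],[52.6,-57.6,-1.9,0,0,-1.479,1],[52.6,-57.6,-1.9,0,0,-1.479,1],[52.6,-57.6,-1.9,0,0,-1.479,1],[52.6,-57.6,-1.9,0,0,-1.479,1],[52.6,-57.6,-1.9,0,0,-1.479,1],[52.6,-57.6,-1.9,0,0,-1.479,1],[52.6,-57.6,-1.9,0,0,-1.479,1],[52.6,-57.6,-1.9,0,0,-1.479,1],[52.6,-57.6,-1.9,0,0,-1.479,1],[52.6,-57.6,-1.9,0,0,-1.479,1],[52.6,-57.6,-1.9,0,0,-1.479,1],[52.6,-57.6,-1.9,0,0,-1.479,1],[52.6,-57.6,-1.9,0,0,-1.479,1],[52.6,-57.6,-1.9,0,0,-1.479,1],[52.6,-57.6,-1.9,0,0,-1.479,1],[52.6,-57.6,-1.9,0,0,-1.479,1]]' 40; python3 - <<'E'
from h import *
rel([*Rm,.122],down(Rm))
c=cams.camera("wrist");cv2.imwrite("pics/w1.png",c["frame"][:,:,::-1])
print("nut px expected",[ (lambda q:(q[0]/q[2]*c["fx"]+c["cx"],q[1]/q[2]*c["fy"]+c["cy"]))(np.array(c["R"])@[*p,.171]+c["t"]) for p in(Rm,L)])
E
```

```text
time_s: 2.5
eef_pos: [0.5207, 0.0889, 0.2504]
tool_rot: [2.024, 2.402, -0.0]
force: [1.0, 0.1, 1.1]
opening: 0.0858
finger_force: 0.0
rel cm [ 0.1074  0.0507 12.8405] rv [ 0.0001  0.0002 -0.0008] t 2.5 q [ 0.217   0.4082 -0.6582  1.808   0.2886  1.0229 -0.3833]
nut px expected [(np.float64(313.9270001745787), np.float64(207.4820747620441)), (np.float64(315.3173966078786), np.float64(-112.90543702611498))]
```

View pics/w1.png

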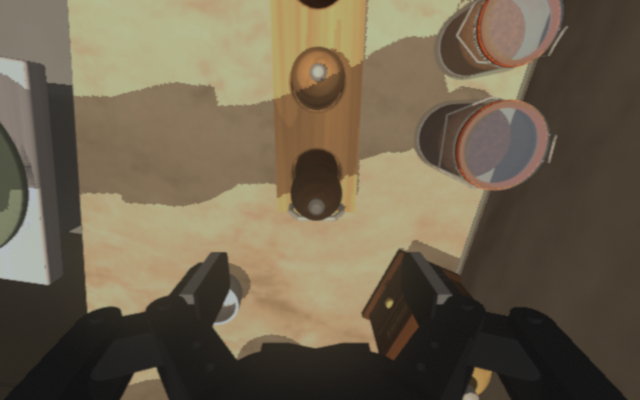

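The wrist view shows the near mill's nut at (316,207), where the estimate predicts (314,207): agreed to ~1.5 mm. Descend and grip.

```bash
python3 -m pendant '[[0.1,0.1,4,0,0,0,1],[0.1,0.1,8,0,0,0,1],[0.1,0.1,10.5,0,0,0,1],[0.1,0.1,12.8,0,0,0,1],[0.1,0.1,12.8,0,0,0,1],[0.1,0.1,12.8,0,0,0,1]]'; python3 -m pendant '[[0,0,0,0,0,0,-1],[0,0,0,0,0,0,-1],[0,0,0,0,0,0,-1],[0,0,0,0,0,0,-1],[0,0,0,0,0,0,-1],[0,0,0,0,0,0,-1]]' 40
```

```text
time_s: 3.3
eef_pos: [0.5219, 0.0906, 0.1232]
tool_rot: [2.023, 2.403, 0.001]
force: [-0.9, 0.6, -0.1]
opening: 0.0852
finger_force: 0.0
time_s: 4.05
eef_pos: [0.522, 0.0909, 0.1231]
tool_rot: [2.023, 2.402, 0.002]
force: [-1.2, 0.7, 10.2]
opening: 0.0445
finger_force: 39.6
```

```bash
python3 -m pendant '[[0,0,-1,0,0,0,-1],[0,0,-2,0,0,0,-1],[0,0,-2,0,0,0,-1],[0,0,-2,0,0,0,-1],[0,0,-2,0,0,0,-1],[0,0,-2,0,0,0,-1]]'; for i in 1 2 3; do python3 -m pendant '[[0,0,0,0,0,0,-1]]' | sed -n 4p; done; python3 -c "
from h import *
c=cams.camera('scene');print(r.get_state()['joint_efforts'],r.get_state()['force'])
t=cams.camera('top')
cv2.imwrite('pics/s2.png',cv2.resize(c['frame'][100:300,150:350,::-1],None,fx=3,fy=3))"
```

```text
time_s: 4.8
eef_pos: [0.5214, 0.0905, 0.1421]
tool_rot: [-2.023, -2.403, 0.0]
force: [-0.2, -0.7, -3.2]
opening: 0.0444
finger_force: 41.6
force: [0.7, -0.4, -2.5]
force: [0.5, -0.2, -3.0]
force: [0.3, -0.7, -2.2]
[ -0.0054 -83.2852  -9.7464 -29.3214   0.0137   0.0013  -0.0001] [ 0.2349 -0.2572 -2.097 ]
```

View pics/s2.png

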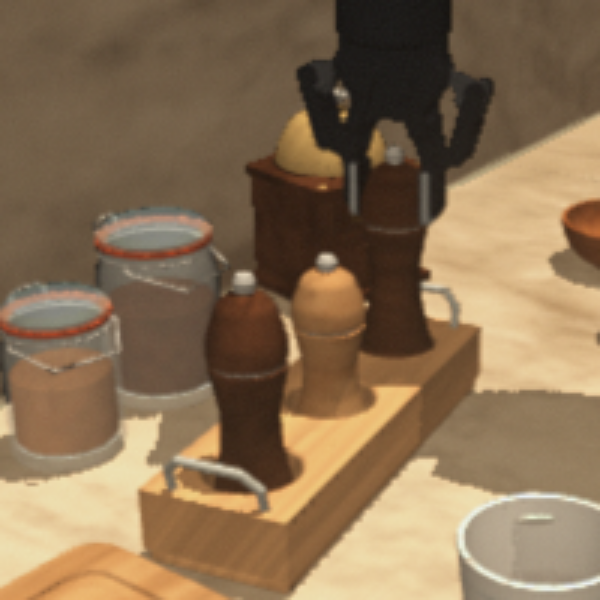

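The mill is raised about 2 cm and bears about -2.6 N (≈0.25 kg). Its nut is at scene (281,152). I'll set it down and go to the far one.

```bash
python3 -m pendant '[[0,0,0.7,0,0,0,-1],[0,0,1.4,0,0,0,-1],[0,0,1.9,0,0,0,-1],[0,0,1.9,0,0,0,-1],[0,0,1.9,0,0,0,0],[0,0,1.9,0,0,0,1],[0,0,1.9,0,0,0,1],[0,0,1.9,0,0,0,1],[0,0,-2,0,0,0,1],[0,0,-6,0,0,0,1],[0,0,-10.8,0,0,0,1],[0,0,-10.8,0,0,0,1],[0,0,-10.8,0,0,0,1]]'; python3 -c "
from h import *
rel([*L,.25],down(L));rel([*L,.25],down(Rm))"
```

```text
time_s: 6.9
eef_pos: [0.5213, 0.0902, 0.2499]
tool_rot: [2.024, 2.403, -0.001]
force: [0.6, -0.0, -0.5]
opening: 0.0855
finger_force: 0.0
rel cm [20.0592  0.0811 -0.0165] rv [-0.0004  0.0002 -0.3624] t 6.9 q [ 0.2176  0.4115 -0.663   1.806   0.2925  1.0242 -0.3883]
rel cm [20.0592  0.0811 -0.0165] rv [-0.0003  0.0003 -0.0003] t 6.9 q [ 0.2176  0.4115 -0.663   1.806   0.2925  1.0242 -0.3883]
```

```bash
python3 -m pendant '[[20.1,0.1,0,0,0,-0.36,1],[20.1,0.1,0,0,0,-0.36,1],[20.1,0.1,0,0,0,-0.36,1],[20.1,0.1,0,0,0,-0.36,1],[20.1,0.1,0,0,0,-0.36,1],[20.1,0.1,0,0,0,-0.36,1]]'; python3 - <<'E'
from h import *
rel([*L,.122],down(L))
c=cams.camera("wrist")
q=np.array(c["R"])@[*L,.171]+c["t"];print("pred",q[:2]/q[2]*c["fx"]+[c["cx"],c["cy"]])
g=c["frame"][185:230,290:345].astype(int);m=(g.min(2)>95)&(np.ptp(g,axis=2)<40);y,x=np.nonzero(m);print("nut",x.mean()+290,y.mean()+185,m.sum(),x.std(),y.std())
t=cams.camera("top");print("R nut in top px", [ (lambda q:q[:2]/q[2]*t["fx"]+[t["cx"],t["cy"]])(np.array(t["R"])@[*Rm,.171]+t["t"])])
cv2.imwrite("pics/j2.png",np.vstack([np.hstack([cv2.resize(c["frame"][100:300,200:430],None,fx=1.7,fy=1.7),cv2.resize(t["frame"][150:270,150:318],None,fx=2.43,fy=2.834)[:340,:400]])])[:,:,::-1])
E
```

```text
time_s: 7.65
eef_pos: [0.4887, 0.287, 0.2497]
tool_rot: [1.563, 2.725, -0.002]
force: [-0.0, 0.7, 0.3]
opening: 0.0854
finger_force: 0.0
rel cm [ 0.1297  0.0005 12.7694] rv [-0.0011  0.0007 -0.004 ] t 7.65 q [-0.0967  0.5005 -0.7614  1.7074  0.3831  1.09   -0.4486]
pred [313.1874 206.8767]
nut 333.04347826086956 213.43478260869566 23 13.24182524155142 7.270106075157733
R nut in top px [array([266.3045, 191.5339])]
```

View pics/j2.png

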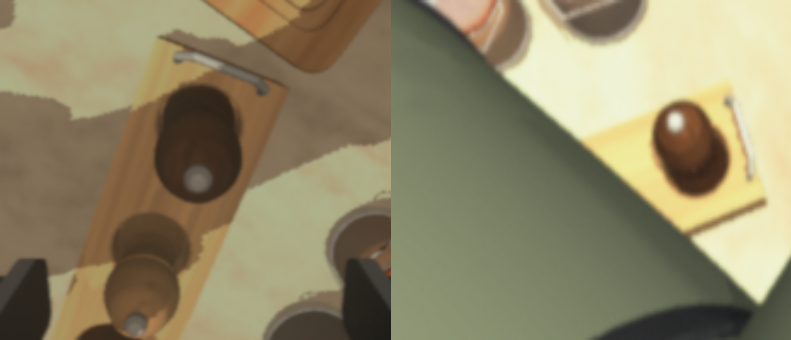

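The far mill's nut is at wrist (316,205) (predicted (313,207)). In the top view the near mill is back at (267,193), so it is fully down. I'll check jar clearance before descending.

```bash
python3 -c "
from h import *
T=cams.camera('top');u=down(L)[:,1]
for p in((179,148),(226,130),(192,165),(222,160)):
  for z in(.08,.13):
    X=plane(T,p,z);d=X[:2]-L;print(p,z,X,'along y',d@u[:2],'along x',d@down(L)[:2,0])"
```

```text
(179, 148) 0.08 [0.6724 0.2648 0.08  ] along y 0.1470027714689634 along x -0.1137072898673279
(179, 148) 0.13 [0.651  0.2487 0.13  ] along y 0.12038837981996545 along x -0.11667842254103028
(226, 130) 0.08 [0.6933 0.163  0.08  ] along y 0.11325882718622333 along x -0.21202224092476707
(226, 130) 0.13 [0.6706 0.1532 0.13  ] along y 0.08875009401841695 along x -0.20885841472148053
(192, 165) 0.08 [0.6305 0.2426 0.08  ] along y 0.09961940688421587 along x -0.11147483503024119
(192, 165) 0.13 [0.6117 0.2279 0.13  ] along y 0.07596178823926467 along x -0.11458527529117175
(222, 160) 0.08 [0.6294 0.1802 0.08  ] along y 0.06698959427585846 along x -0.1646805862279037
(222, 160) 0.13 [0.6107 0.1694 0.13  ] along y 0.04536811109517838 along x -0.16447093028671889
```

```bash
python3 -m pendant '[[0.2,0.15,4,0,0,0,1],[0.2,0.15,8,0,0,0,1],[0.2,0.15,10.5,0,0,0,1],[0.2,0.15,12.8,0,0,0,1],[0.2,0.15,12.8,0,0,0,1],[0.2,0.15,12.8,0,0,0,1]]'; python3 -m pendant '[[0,0,0,0,0,0,-1],[0,0,0,0,0,0,-1],[0,0,0,0,0,0,-1],[0,0,0,0,0,0,-1],[0,0,0,0,0,0,-1],[0,0,0,0,0,0,-1]]' 60;  python3 -m pendant '[[0,0,-1,0,0,0,-1],[0,0,-2,0,0,0,-1],[0,0,-2,0,0,0,-1],[0,0,-2,0,0,0,-1],[0,0,-2,0,0,0,-1],[0,0,-2,0,0,0,-1]]'; for i in 1 2 3; do python3 -m pendant '[[0,0,0,0,0,0,-1]]' | sed -n 4p; done
```

```text
time_s: 8.55
eef_pos: [0.489, 0.2912, 0.1232]
tool_rot: [1.561, 2.726, 0.001]
force: [0.9, -0.5, -0.4]
opening: 0.0852
finger_force: 0.0
time_s: 9.3
eef_pos: [0.4888, 0.2914, 0.1233]
tool_rot: [1.56, 2.726, 0.001]
force: [-2.8, -2.5, 13.6]
opening: 0.0439
finger_force: 59.3
time_s: 10.05
eef_pos: [0.4885, 0.2911, 0.1421]
tool_rot: [-1.561, -2.726, 0.0]
force: [-0.4, 0.1, -5.9]
opening: 0.0438
finger_force: 62.3
force: [0.6, 0.2, -6.3]
force: [0.6, -0.5, -5.5]
force: [-0.6, -0.3, -6.2]
```

The far mill bears about 6 N, so it is the heavy one. Draw it out.

```bash
python3 -m pendant '[[0,0,0,0,0,0,-1],[0,0,0,0,0,0,-1],[0,0,-2,0,0,0,-1],[0,0,-5,0,0,0,-1],[0,0,-8,0,0,0,-1],[0,0,-13,0,0,0,-1],[0,0,-19,0,0,0,-1],[0,0,-19,0,0,0,-1],[0,0,-19,0,0,0,-1]]' 100; python3 - <<'E'
from h import *
rel([.43,-.225,.33],down([.43,-.225]))
rel([*(B*.469/.5627),.33],down(B))
E
```

```text
time_s: 11.55
eef_pos: [0.4882, 0.2908, 0.3322]
tool_rot: [1.561, 2.726, -0.001]
force: [0.8, -0.1, -6.1]
opening: 0.0425
finger_force: 103.4
rel cm [-41.5315 -31.1411   0.2492] rv [-0.      0.0005  1.0131] t 11.55 q [-0.0776  0.4291 -0.7944  1.592   0.3179  1.2552 -0.3954]
rel cm [-40.133  -31.9832   0.2489] rv [-0.      0.0005  1.0125] t 11.55 q [-0.0776  0.4291 -0.7944  1.592   0.3179  1.2552 -0.3954]
```

```bash
python3 -c "
from h import *
rel([*(B*.54/.5627),.33],down(B))"
```

```text
rel cm [-46.1549 -28.2223   0.2504] rv [-0.      0.0005  1.0125] t 11.55 q [-0.0776  0.4291 -0.7944  1.592   0.3179  1.2552 -0.3954]
```

```bash
python3 -m pendant '[[-3,-2,0,0,0,0.06,-1],[-9,-5.5,0,0,0,0.2,-1],[-14,-8.5,0,0,0,0.3,-1],[-19,-11.6,0,0,0,0.41,-1],[-24,-14.7,0,0,0,0.52,-1],[-29,-17.7,0,0,0,0.63,-1],[-34,-20.8,0,0,0,0.74,-1],[-38,-23.2,0,0,0,0.83,-1],[-42,-25.7,0,0,0,0.92,-1],[-45,-27.5,0,0,0,0.98,-1],[-46.2,-28.2,0,0,0,1.01,-1],[-46.2,-28.2,0,0,0,1.01,-1],[-46.2,-28.2,0,0,0,1.01,-1]]'; cat >> h.py <<'E'
def tilt(a,h,Lf=.111):  # foot at B, height h, tool tilted by a, z outward
    R=down(B)@Ro.from_rotvec([-a,0,0]).as_matrix()
    rel(np.array([*B,h])-Lf*R[:,2],R);print(R[:,2],np.array([*B,h])-Lf*R[:,2])
E
python3 - <<'E'
from h import *
s=r.get_state();print(s["eef_pos"],s["force"])
tilt(.4,.2);tilt(.75,.16);tilt(-.75,.16)
E
```

```text
time_s: 13.18
eef_pos: [0.4796, -0.2485, 0.3322]
tool_rot: [-2.682, -1.634, -0.0]
force: [0.3, 1.1, -6.1]
opening: 0.0421
finger_force: 103.8
[ 0.4796 -0.2485  0.3322] [ 0.3172  1.1479 -6.1173]
rel cm [-0.1806 -2.071   2.9945] rv [-0.4005 -0.0016  0.0049] t 13.175 q [ 0.6822  0.3121 -0.4064  1.6755  0.1309  1.1814 -0.233 ]
[ 0.3451 -0.1804 -0.9211] [ 0.4604 -0.2406  0.3022]
rel cm [-0.1677 -5.3115  9.0982] rv [-0.7505 -0.0025  0.0046] t 13.175 q [ 0.6822  0.3121 -0.4064  1.6755  0.1309  1.1814 -0.233 ]
[ 0.6041 -0.3157 -0.7317] [ 0.4316 -0.2256  0.2412]
rel cm [-0.2446  9.8206  9.0905] rv [0.7495 0.0013 0.0051] t 13.175 q [ 0.6822  0.3121 -0.4064  1.6755  0.1309  1.1814 -0.233 ]
[-0.6041  0.3157 -0.7317] [ 0.5658 -0.2956  0.2412]
```

```bash
python3 -m pendant '[[-0.1,-0.5,1,-0.13,0,0,-1],[-0.1,-1.2,2,-0.26,0,0,-1],[-0.2,-2,3,-0.4,0,0,-1],[-0.2,-2.9,4.3,-0.52,0,0,-1],[-0.2,-4.1,5.7,-0.64,0,0,-1],[-0.2,-5.3,7.1,-0.75,0,0,-1],[-0.2,-5.3,7.1,-0.75,0,0,-1],[-0.2,-5.3,7.1,-0.75,0,0,-1],[-0.2,-5.3,7.1,-0.75,0,0,-1]]'; python3 - <<'E'
from h import *
tilt(.75,.17)
S=cams.camera("scene");T=cams.camera("top")
cv2.imwrite("pics/f1.png",np.hstack([cv2.resize(c["frame"][y:y+200,x:x+130],None,fx=3,fy=3) for c,x,y in((S,310,60),(T,360,90))])[:,:,::-1])
E
```

```text
time_s: 14.3
eef_pos: [0.4211, -0.2406, 0.242]
tool_rot: [2.19, 1.335, 0.341]
force: [-0.2, -0.3, -7.7]
opening: 0.0425
finger_force: 104.5
rel cm [ 1.7597  0.7711 -0.7297] rv [-0.1407  0.0598  0.0295] t 14.3 q [ 1.316   0.1855 -1.1189  2.388   1.3933  0.3622 -1.4913]
[ 0.6041 -0.3157 -0.7317] [ 0.4316 -0.2256  0.2512]
```

View pics/f1.png

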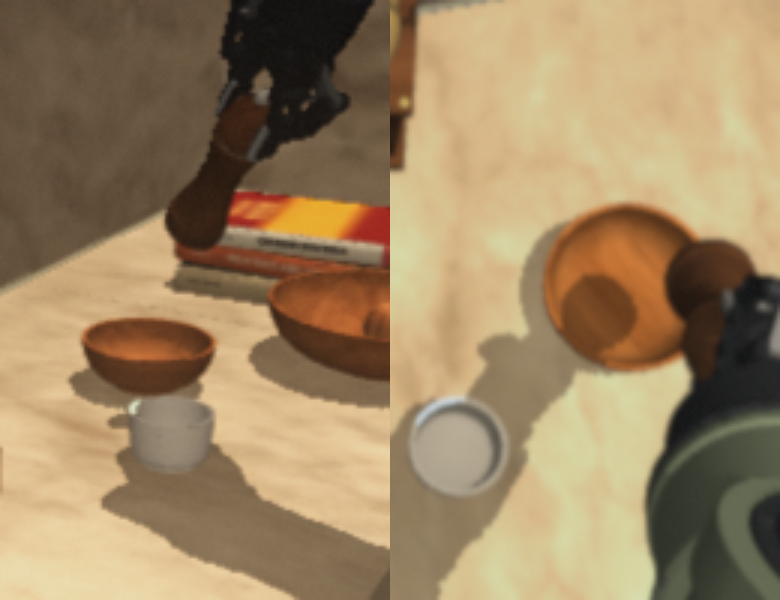

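The mill leans over but its foot is off to the right of the bowl centre in the top view (foot at (467,182), bowl at (440,185)). The arm has not yet reached the commanded pose, so I'll continue to the target.

```bash
python3 -m pendant '[[0,0,0,0,0,0,-1],[0,0,0,0,0,0,-1],[0,0,0,0,0,0,-1],[0,0,0,0,0,0,-1]]'; python3 - <<'E'
from h import *
tilt(.75,.17);tilt(.7,.2)
s=r.get_state();R=Ro.from_rotvec(s["tool_rot"]).as_matrix();f=s["eef_pos"]+.111*R[:,2];print("foot",f,"off",f[:2]-B,"tilt",np.degrees(np.arccos(-R[2,2])))
T=cams.camera("top");print(plane(T,(467,182),f[2]))
E
```

```text
time_s: 14.9
eef_pos: [0.4212, -0.2415, 0.2419]
tool_rot: [2.192, 1.334, 0.34]
force: [0.2, -0.6, -4.8]
opening: 0.0423
finger_force: 104.5
rel cm [ 1.8395  0.7321 -0.775 ] rv [-0.1422  0.0609  0.0282] t 14.9 q [ 1.3099  0.1852 -1.1103  2.386   1.3865  0.3611 -1.4844]
[ 0.6041 -0.3157 -0.7317] [ 0.4316 -0.2256  0.2512]
rel cm [ 1.6273  2.9938 -3.2961] rv [-0.0922  0.0615  0.0267] t 14.9 q [ 1.3099  0.1852 -1.1103  2.386   1.3865  0.3611 -1.4844]
[ 0.571  -0.2984 -0.7648] [ 0.4353 -0.2275  0.2849]
foot [ 0.4741 -0.277   0.151 ] off [-0.0246 -0.0164] tilt 35.026041784219714
[ 0.4735 -0.2782  0.151 ]
```

```bash
python3 -m pendant '[[0.5,1,-1.1,-0.03,0.02,0.01,-1],[1.1,2,-2.2,-0.06,0.04,0.02,-1],[1.6,3,-3.3,-0.08,0.06,0.03,-1],[1.6,3,-3.3,-0.08,0.06,0.03,-1],[1.6,3,-3.3,-0.08,0.06,0.03,-1],[1.6,3,-3.3,-0.08,0.06,0.03,-1]]'; cat >> h.py <<'E'
def foot():
    s=r.get_state();R=Ro.from_rotvec(s["tool_rot"]).as_matrix();f=s["eef_pos"]+.111*R[:,2];print("foot",f,"off",f[:2]-B,"tilt",np.degrees(np.arccos(-R[2,2])))
E
python3 -c "
from h import *
tilt(.7,.2);foot()"
```

```text
time_s: 15.7
eef_pos: [0.4348, -0.2281, 0.2844]
tool_rot: [2.154, 1.297, 0.466]
force: [-0.7, 0.7, -5.7]
opening: 0.0424
finger_force: 104.5
rel cm [ 0.0773  0.0501 -0.029 ] rv [-0.0131  0.002  -0.0046] t 15.7 q [ 1.4298  0.0558 -1.1526  2.3767  1.2296  0.1808 -1.3551]
[ 0.571  -0.2984 -0.7648] [ 0.4353 -0.2275  0.2849]
foot [ 0.4971 -0.2609  0.1985] off [-0.0016 -0.0003] tilt 39.35353992835233
```

```bash
python3 -m pendant '[[0,0,0,0,0,0,-1],[0,0,0,0,0,0,-1],[0,0,0,0,0,0,-1],[0,0,0,0,0,0,-1]]'; python3 - <<'E'
from h import *
foot();print(np.abs(r.get_state()["joint_velocities"]).max())
S=cams.camera("scene");T=cams.camera("top")
cv2.imwrite("pics/f2.png",np.hstack([cv2.resize(c["frame"][y:y+220,x:x+w],None,fx=1.6,fy=1.6) for c,x,y,w in((S,180,60,220),(T,145,100,275+60-50))])[:,:,::-1])
E
```

```text
time_s: 16.2
eef_pos: [0.4349, -0.2282, 0.2849]
tool_rot: [2.153, 1.296, 0.466]
force: [0.1, 0.6, -5.8]
opening: 0.0423
finger_force: 104.5
foot [ 0.4973 -0.2611  0.1991] off [-0.0014 -0.0005] tilt 39.41356189127896
0.001475530264503345
```

View pics/f2.png

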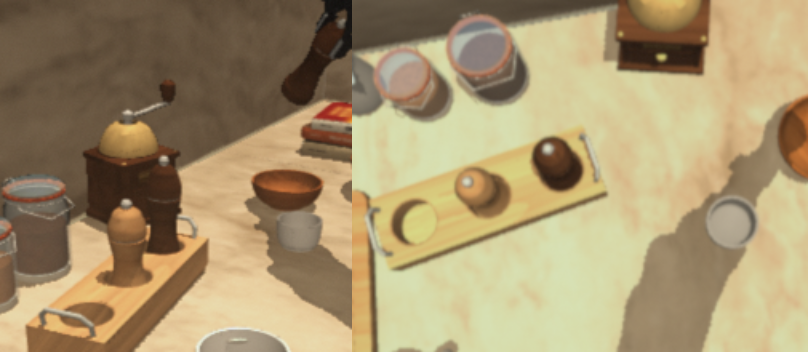

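The light mill's nut is at scene (282,160) and the salt mill's at (259,188), both where they started. The far well is empty, and the heavy mill hangs leaning above the bowl. Handing in.

```bash
python3 -c "
from station import r
print(r.hand_in())"
```

```text
the job is handed in; nothing more can be done
None
```

I handed the job in with the heavy mill (about 0.6 kg, against about 0.25 kg for the light one) held leaning about 39° with its foot about 0.2 m above the middle of the small bowl; the light mill and the salt mill are fully down in the rack, and the hand-in gave no verdict.

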